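# Sort casts and impression trays at the dental bench

### The job

Lift the steel keeper bar straight up and level, both ends together, out of the cast carrier's two brackets and park it centred in the two forks of the bar stand. Sort the bench: with the bar off, the full-arch plaster cast goes into the carrier's wide bay and the half-arch cast into its narrow bay, both sitting upright on the bay floor and set down without dropping them, and the two metal impression trays go into the steel dish, each lying flat and right way up on its floor. Do not shift or tip the jar and the glass beaker, and leave everything released and at rest.

Things in the scene. Friction and masses are not known exactly. Their poses are not given: they have to be found in the camera images.
- bar: Keeper bar: square steel bar, 14 x 14 mm, 210 mm long, 0.15 kg. At the start it lies level along the carrier's y in its two brackets, over both bays, so that no cast fits in until it is off. Origin: centre of its underside; y along the bar, z up. Grip it at its middle, across x (14 mm).
- carrier: Grey open box, fixed, 92 (x) by 154 mm (y); walls 14 high, 4 thick; floor 4 thick. Origin: centre of underside, z up. A divider makes the wide bay (inside 84 x 92 mm, centre y = -27 mm) and the narrow bay (84 x 50, centre y = +48), both at x = 0. Outside the end walls, at y = -83 and +83, dark U brackets 12 thick along y hold the bar: slot 22 wide in x, floor at z = 34, prong tops z = 56 mm.
- stand: Bar stand, fixed: dark wooden base plate 70 mm (x) by 150 mm (y), 8 mm thick, with two dark steel U forks, 12 mm thick along y, at y = -60 and +60 mm: slot 36 mm wide in x, slot floor at z = 30 mm, prong tops at z = 50 mm. Origin: centre of the underside; z up. The parked bar lies along y with its underside at z = 30 mm.
- dish: Steel dish, fixed: shallow open rectangular stainless dish, outside 136 mm (x) by 220 mm (y), 15 mm high, walls and floor 3 mm. Origin: centre of its underside; z up. Both impression trays fit side by side along y.
- cast_full: Full-arch plaster cast: cream, D-shaped from above, 60 mm wide (x), 60 deep (y = -30, flat back, to +30, round front); base 30 mm high with a full horseshoe of teeth on top, 41 mm in all, 0.15 kg. Origin: centre of underside, z up. Flat sides at x = -30 and +30 from y = -30 to 0: grip across x, e.g. at y = -10 mm, in the lower 30 mm.
- cast_half: Half-arch plaster cast: cream rectangular block, 54 mm (x) by 30 mm (y), 30 mm high, with a single row of six teeth on top, 41 mm in all, about 0.07 kg. Origin: centre of the underside; z up. Grip by its ends, across x (54 mm), or across y (30 mm), in the lower 30 mm.
- tray_upper: Metal impression tray, upper: aluminium, U-shaped rim 18 mm high, raised solid plate (palate) in the middle; body 56 mm wide (x) and 56 long (y = -28 to +28), flat handle 14 mm wide at rim height out to y = +56 mm; 0.06 kg. Origin: centre of the body's underside, z up. Grip across x outside the side walls (56 mm, flat from y = -28 to +16).
- tray_lower: Metal impression tray, lower: same outline, rim, handle and axes as the upper one (56 x 56 x 18 mm body, handle to y = +56 mm), but open in the middle, two thin inner walls instead of the palate; about 0.05 kg. Origin: centre of the body's underside; z up. Grip across x (56 mm).
- jar: Bystander: small closed amber glass jar with black cap, 44 mm across, 50 mm high, standing among the things to sort. Origin: centre of its underside. Leave it.
- beaker: Bystander: small open clear glass beaker, 44 mm across, 55 mm high, standing between two of the targets. Origin: centre of its underside. Leave it.
Things that resemble listed ones, but are neither listed nor needed, are in the scene too. Several things have the shape of the bar; the one meant has the colours described above. What is shaped like the carrier but blue is not meant.

How it is judged:
On the way:
1. the keeper bar is lifted straight up and level, clear of both of the carrier's brackets (its underside above the prong tops while still over the carrier) (z of bar in the frame of carrier above 0.058 m and horizontal distance between bar and carrier below 0.05 m and angle between bar's own y axis and vertical between 1.3708 and 1.7708 rad), for 0.05 s.
At the end, for the whole second after the job is handed in: Bar level in both forks (16 mm across, 35 mm along); full-arch cast upright on the wide bay floor, half-arch on the narrow one (origin within 20 mm across, 22 or 15 mm along); both trays flat, right way up on the dish floor; heights within 6 mm, tilt below 0.12 rad; all released, at rest (x of bar in the frame of stand between -0.016 and 0.016 m and y of bar in the frame of stand between -0.035 and 0.035 m and z of bar in the frame of stand between 0.024 and 0.036 m and angle between bar's own y axis and vertical between 1.4708 and 1.6708 rad and linear speed of each of bar, cast_full, cast_half, tray_upper, tray_lower below 0.02 m/s and angular speed of each of bar, cast_full, cast_half, tray_upper, tray_lower below 0.2 rad/s and x of cast_full in the frame of carrier between -0.02 and 0.02 m and y of cast_full in the frame of carrier between -0.049 and -0.005 m and z of each of cast_full, cast_half in the frame of carrier below 0.009 m and angle between each of cast_full, cast_half, tray_upper, tray_lower's own z axis and vertical below 0.12 rad and x of cast_half in the frame of carrier between -0.025 and 0.025 m and y of cast_half in the frame of carrier between 0.033 and 0.063 m and x of tray_upper in the frame of dish between -0.045 and 0.045 m and y of tray_upper in the frame of dish between -0.09 and 0.09 m and z of each of tray_upper, tray_lower in the frame of dish below 0.009 m and x of tray_lower in the frame of dish between -0.045 and 0.045 m and y of tray_lower in the frame of dish between -0.09 and 0.09 m); the robot touches nothing.
It fails at once if the full-arch plaster cast is dropped (falls free of the fingers faster than 0.7 m/s, a fall of about 25 mm) (linear speed of cast_full above 0.7 m/s and contact force between the fingers and cast_full below 0.2 N).
It fails at once if the half-arch plaster cast is dropped (falls free of the fingers faster than 0.7 m/s, a fall of about 25 mm) (linear speed of cast_half above 0.7 m/s and contact force between the fingers and cast_half below 0.2 N).
It fails at once if the jar is shifted more than 25 mm or tipped over (distance of jar from where it was at the start of the episode above 0.025 m or angle between jar's own z axis and vertical above 0.4 rad).
It fails at once if the beaker is shifted more than 25 mm or tipped over (distance of beaker from where it was at the start of the episode above 0.025 m or angle between beaker's own z axis and vertical above 0.4 rad).
It also fails if it takes over 122 s, if anything falls off the work surface, if the arm or the gripper's body presses on something with over 40 N, if the wrist force passes 120 N, or if a joint passes its speed limit or range.

### The arm

A 6-joint arm with a two-finger parallel gripper is mounted at the origin on the work surface. World frame = base frame: x ahead of the robot, y to its left, z up, the work surface at z = 0. Lengths are in m, angles in rad, forces in N, time in s.
With the tool pointing down it reaches from about 0.35 to 0.85 m from the base axis. Payload 8.1 kg.
Tool frame: the origin (TCP) lies at the very end of the fingers, on their centre line; the grasp point (between the pads) lies 19 mm behind it; z points along the fingers, y is the line along which they close (so a half turn about z gives the same grasp; the last joint's range is limited). The gripper opens to 93 mm and grips with 3 to 60 N. Pads are 15 mm wide; open, the fingers measure 128 mm over their backs; the gripper's body (75 mm by 188 mm) begins 65 mm behind the grasp point.
Start: joints at [-1.376, 0.13, 1.488, -0, 1.523, -0.085], TCP at [0.166, -0.577, 0.189] pointing down, gripper open.
Joint ranges: [-2.96, 2.96], [-0.89, 2.26], [0.02, 2.5], [-1.34, 4.48], [0, 2.73], [-2.66, 2.66]. Speed limits (rad/s): [2.39, 2.39, 2.79, 3.14, 3.14, 3.14].

### API

Orientations are given as a rotation vector (axis times angle).
In Python, from plant import monitor, eyes, ticket gives the robot as it stands.
- The arm moves only by the tool arm_command, never from a script. Its argument "deltas" is a list that holds one entry, the list of rows, each a list of 6 numbers: the shift along the world's x, y, z in cm, then the turn, a rotation vector about the world's x, y, z in degrees. In form: [[[tx, ty, tz, rx, ry, rz], ...]]. A call has 1 to 12 rows; each row shifts and turns the commanded pose from where the row before left it; what a row does not reach is not made up. A row lasts 1/12 s, in which the tool goes at most 41.7 mm and 7.16 degrees, less where a joint would pass 70% of its speed; a pose out of reach is approached as far as the arm can. A call is refused whole if a number of a shift passes 4.17 or a number of a turn 7.16, either way. A call with a gripper value outside its range is refused whole. "gripper" is the opening, from -1 (shut) to 1 (fully open), set as the call begins (left out, the last holds). The fingers move at their own pace and stop on an object; "squeeze" is the grip in N (left out, the last holds). Time passes only in rows, so rows that do not move let the fingers close. It gives the time, the measured TCP pose, the force, the opening and the grip force at its end, in the units of the state.
- monitor.read_state(): the state, without advancing time (a new reading comes with each control period).
- eyes.read_camera(name): name is "scene" or "top"; returns the picture (420x560x3 uint8, blue, green, red); there is no depth.
- eyes.camera_model(name): a dict with "fx", "fy", "cx", "cy" (pixels), "k1" (the pictures are not rectified: a ray, as slopes to the right and down, at radius r is drawn at 1 + k1 r^2 times it, then the intrinsics apply), "rvec" (rotation vector, rad) and "tvec" (3), from world to camera coordinates, as OpenCV has them. Camera axes: x right, y down, z forward; pixel columns grow to the right and rows downward; lengths in m; the calibration is good to about 2 mm. A picture is of the moment at which its call begins. camera_model takes no time and is no camera call.
- ticket.close_job(): hands the job in; it is judged then, once.
The state is a dict: "t": time; "q": joint angles; "dq": joint speeds; "joint_torque": joint torques, N m; "tool_pos": TCP position; "orientation": TCP orientation; "force": force on the tool from outside, world axes, zero at the start; "wrist_torque": the same for the moment, N m; "opening": finger opening in m; "gripper_force": force on a finger pad.
Only numpy, scipy, OpenCV 4.12 (cv2) and the standard library are available. Lean on these libraries where they do the work, as an engineer would, in place of code of your own. Each camera call takes 0.05 s, during which the arm holds its last target. There are 200 camera calls.

## Working session

There is one attempt and no reset: what is moved stays moved. The work goes in short steps, Python scripts to look and compute and a tool call to move; the robot and the scene stay as the last step left them, time stands still between calls to the robot, and variables do not carry over. Pictures are saved under pics/ and viewed, at most 14 in all, crops included, and the job is handed in when it is done.

Besides the shell and the picture viewer there is one more tool, called after "Emit:" as name(argument=value, ...) on one line, values as JSON. arm_command: Moves the arm, as the interface text tells. Its arguments: {"type":"object","properties":{"deltas":{"type":"array"},"gripper":{"type":"number"},"squeeze":{"type":"number"}},"required":["deltas"]}

```bash
mkdir -p pics; ls; cat > h.py <<'E'
import cv2,numpy as np
from plant import monitor,eyes,ticket
def snap(n,f):
    im=eyes.read_camera(n); cv2.imwrite('pics/'+f+'.png',im); return im
def ray(n,uv):
    m=eyes.camera_model(n); d=np.array([(uv[0]-m['cx'])/m['fx'],(uv[1]-m['cy'])/m['fy']]); p=d.copy()
    for _ in range(30): p=d/(1+m['k1']*(p@p))
    R=cv2.Rodrigues(np.array(m['rvec'],float))[0]; t=np.array(m['tvec'],float)
    return -R.T@t, R.T@np.array([p[0],p[1],1])
def onz(n,uv,z):
    c,d=ray(n,uv); return (c+d*(z-c[2])/d[2]).round(4)
def two(a,b):  # pixel in scene, pixel in top
    c,d=ray('scene',a); e,f=ray('top',b); s=np.linalg.lstsq(np.c_[d,-f],e-c,rcond=None)[0]
    p,q=c+s[0]*d,e+s[1]*f; return ((p+q)/2).round(4), round(float(np.linalg.norm(p-q)),4)
def proj(n,P):
    m=eyes.camera_model(n);R=cv2.Rodrigues(np.array(m['rvec'],float))[0]
    q=R@np.array(P,float)+np.array(m['tvec'],float); x=q[:2]/q[2]; x=x*(1+m['k1']*(x@x))
    return (x*[m['fx'],m['fy']]+[m['cx'],m['cy']]).round(1)
E
python3 - <<'E'
from h import *
for n in('scene','top'):
    snap(n,n+'0'); m=eyes.camera_model(n); print(m, ray(n,(280,210))[0])
print(monitor.read_state())
E
```

```text
pics
{'fx': 407.4676325916669, 'fy': 407.4676325916669, 'cx': 269.83537481527827, 'cy': 215.43533517933898, 'k1': 0.03268438228708768, 'rvec': array([ 2.24396286,  0.79789393, -0.35489618]), 'tvec': array([-0.33049804, -0.15283576,  1.3782777 ])} [ 0.95765006 -0.6165685   0.85731371]
{'fx': 385.9912701280929, 'fy': 385.9912701280929, 'cx': 278.02385553378275, 'cy': 207.40127257748324, 'k1': 0.026709568347344056, 'rvec': array([ 2.13571213, -2.1203204 ,  0.17370527]), 'tvec': array([-0.00998123,  0.44481477,  0.81555143])} [ 0.29933703 -0.0145046   0.87935823]
{'t': 0.1, 'q': array([-1.37641210e+00,  1.31101736e-01,  1.48918108e+00, -3.10097893e-05,
        1.52300467e+00, -8.54122700e-02]), 'dq': array([-0.00051738, -0.00149096, -0.00349948,  0.00233048,  0.00212086,
        0.0006977 ]), 'joint_torque': array([ 7.47580634e-04, -5.61341643e+01, -4.93093443e+01,  7.69129512e-02,
        2.91498739e-02, -5.47702189e-05]), 'tool_pos': array([ 0.16558689, -0.57610064,  0.1876769 ]), 'orientation': array([-3.10922544e+00, -4.37837679e-01,  1.93458782e-04]), 'force': array([-0.38367253, -0.27249168,  0.1199879 ]), 'wrist_torque': array([-0.01692253,  0.01756066, -0.01340469]), 'gripper_force': 0.0, 'opening': 0.09303034769898275}
```

View pics/scene0.png

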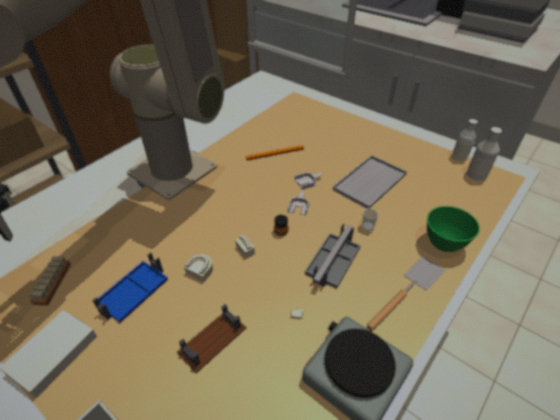

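View pics/top0.png

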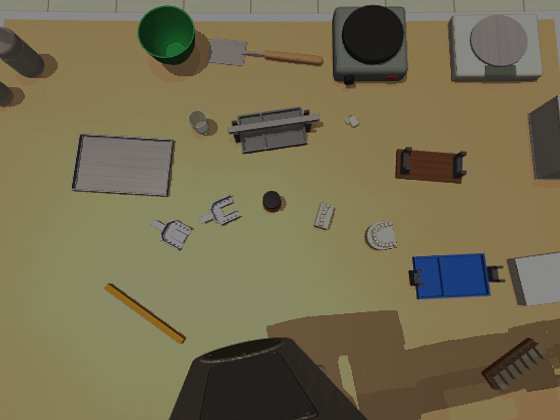

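Scene: grey carrier with steel bar in top view at (273,130). Tray with palate at (175,233), open tray at (222,212), jar at (272,201), half cast at (325,215), full cast at (382,236), stand at (430,166), dish at (125,165), beaker at (200,122). Possible mistakes for the bar: orange stick (145,312), spatula handle (293,58), dark comb/brush (515,363). For the carrier, the blue box (452,276). For casts, the small white block (352,120). My choice for the bar is the steel one on the grey box. Next I take close crops to check it.

```bash
python3 - <<'E'
import cv2
im=cv2.imread('pics/top0.png')
cv2.imwrite('pics/c1.png',cv2.resize(im[95:165,190:330],None,fx=5.7,fy=5.7,interpolation=cv2.INTER_CUBIC))
a=cv2.resize(im[185:265,140:280],None,fx=3.6,fy=3.6,interpolation=cv2.INTER_CUBIC)
b=cv2.resize(im[185:265,280:420],None,fx=3.6,fy=3.6,interpolation=cv2.INTER_CUBIC)
cv2.imwrite('pics/c2.png',cv2.vconcat([a,b]))
s=cv2.imread('pics/scene0.png')
cv2.imwrite('pics/c3.png',cv2.resize(s[165:300,180:390],None,fx=3.8,fy=3.8,interpolation=cv2.INTER_CUBIC))
E
```

```text
(no output)
```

View pics/c1.png

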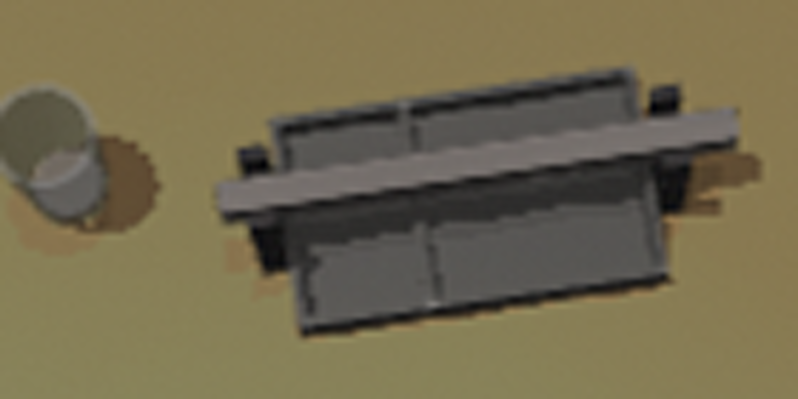

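View pics/c2.png

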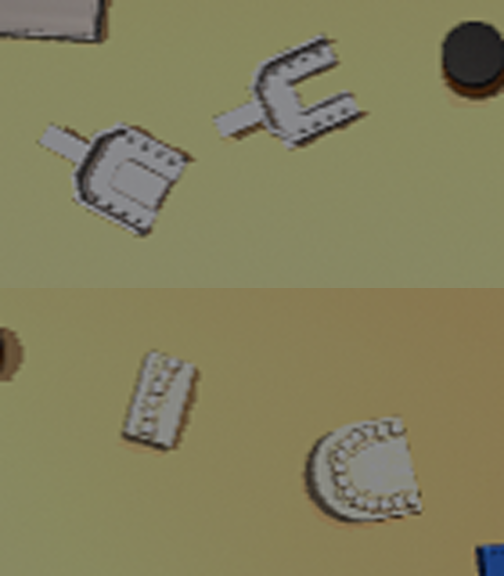

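View pics/c3.png

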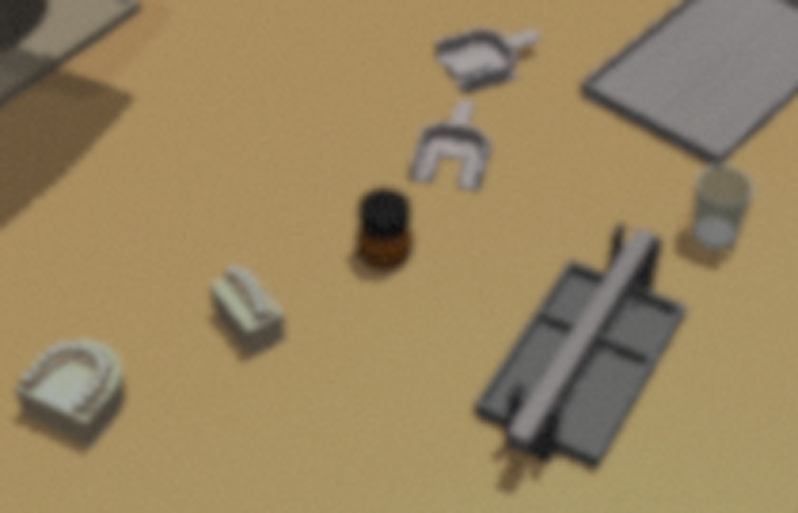

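c1 confirms the choice: steel bar lying in dark brackets on the grey carrier, narrow bay to the left, ends at c1 (222,192) and (738,125). c2 shows the upper tray (palate) on the left, the lower one (open) on the right, the half cast and the full cast with its round front to the left. c3 shows the same from the side. Now I triangulate.

```bash
python3 - <<'E'
from h import *
c1=lambda x,y:(190+(x+.5)/5.7-.5,95+(y+.5)/5.7-.5)
c3=lambda x,y:(180+(x+.5)/3.8-.5,165+(y+.5)/3.8-.5)
L=two(c3(645,233),c1(221,194)); R=two(c3(522,440),c1(738,126)); print('bar',L,R, (L[0]+R[0])/2)
for p in((221,194),(738,126)): print('bar@.048',onz('top',c1(*p),.048))
for n,a,b in(('far-left',(683,307),(273,122)),('far-right',(596,464),(635,70)),('nearleft',(571,263),(302,328)),('nearright',(478,410),(668,272))): print(n,two(c3(*a),c1(*b)),onz('top',c1(*b),.014))
im=cv2.imread('pics/top0.png'); sc=cv2.imread('pics/scene0.png')
def box(im,m,roi,nm,cam,z):
    x0,y0,x1,y1=roi; k=np.zeros(m.shape,np.uint8); k[y0:y1,x0:x1]=m[y0:y1,x0:x1].astype(np.uint8)*255
    cs=cv2.findContours(k,cv2.RETR_EXTERNAL,cv2.CHAIN_APPROX_NONE)[0]
    c=max(cs,key=cv2.contourArea); r=cv2.minAreaRect(c); b=cv2.boxPoints(r); print(nm,cv2.contourArea(c),[tuple(q.round(1)) for q in b])
    print('   ',[tuple(onz(cam,q,z)[:2]) for q in b])
    return c
for n,p in(('tb',(60,225)),('tb',(250,220)),('full',(388,236)),('half',(325,215)),('tray',(170,235)),('dish',(125,165)),('stand',(430,170))): print(n,im[p[1],p[0]],cv2.cvtColor(im,cv2.COLOR_BGR2HSV)[p[1],p[0]])
hsv=cv2.cvtColor(im,cv2.COLOR_BGR2HSV).astype(int); S=hsv[...,1]
low=S<70
box(im,low,(60,125,185,205),'dish','top',.015)
box(im,low,(140,215,197,255),'upper','top',.018)
box(im,low,(198,190,245,232),'lower','top',.018)
box(im,low,(305,195,345,235),'half','top',.03)
box(im,low,(360,215,405,255),'full','top',.03)
box(im,(hsv[...,0]<14)|(hsv[...,2]<50),(385,140,475,190),'stand','top',.008)
v=cv2.hconcat([cv2.resize(low[185:265,140:420].astype(np.uint8)*255,None,fx=2.8,fy=2.8)]); w=cv2.resize(((hsv[...,0]<14)|(hsv[...,2]<50)).astype(np.uint8)[130:200,385:525]*255,None,fx=2.8,fy=2.8)
st=cv2.resize(im[140:190,385:475],None,fx=6,fy=6,interpolation=cv2.INTER_CUBIC); di=cv2.resize(sc[290:380,165:265],None,fx=3,fy=3,interpolation=cv2.INTER_CUBIC)
out=np.zeros((600,800,3),np.uint8); out[:v.shape[0],:v.shape[1]]=v[...,None]; out[300:600,:540]=st; out[300:570,500:800]=di
cv2.imwrite('pics/c4.png',out)
E
```

```text
bar (array([0.6236, 0.107 , 0.0473]), 0.0004) (array([ 0.6565, -0.0975,  0.0435]), 0.0042) [0.64005 0.00475 0.0454 ]
bar@.048 [0.6235 0.1071 0.048 ]
bar@.048 [ 0.653  -0.0985  0.048 ]
far-left (array([0.669 , 0.0916, 0.0128]), 0.0004) [0.6683 0.0913 0.014 ]
far-right (array([ 0.6939, -0.0594,  0.0096]), 0.0001) [ 0.6919 -0.0592  0.014 ]
nearleft (array([0.5814, 0.0785, 0.0104]), 0.0024) [0.5794 0.0772 0.014 ]
nearright (array([ 0.6068, -0.0723,  0.0084]), 0.0019) [ 0.6041 -0.0726  0.014 ]
tb [ 90 132 135] [ 28  85 135]
tb [ 94 135 135] [ 30  77 135]
full [130 137 137] [ 30  13 137]
half [112 134 135] [ 29  43 135]
tray [130 128 128] [120   4 130]
dish [109 112 118] [ 10  19 118]
stand [26 45 77] [ 11 169  77]
dish 5423.0 [(np.float32(69.9), np.float32(189.9)), (np.float32(73.9), np.float32(131.8)), (np.float32(173.4), np.float32(138.7)), (np.float32(169.4), np.float32(196.8))]
    [(np.float64(0.4863), np.float64(0.4689)), (np.float64(0.6255), np.float64(0.4731)), (np.float64(0.6108), np.float64(0.2398)), (np.float64(0.4719), np.float64(0.2417))]
upper 1048.0 [(np.float32(140.0), np.
[... 1000 characters left out ...]
))]
full 650.5 [(np.float32(362.4), np.float32(224.7)), (np.float32(391.5), np.float32(219.4)), (np.float32(396.5), np.float32(246.6)), (np.float32(367.3), np.float32(251.8))]
    [(np.float64(0.4088), np.float64(-0.1934)), (np.float64(0.4211), np.float64(-0.2579)), (np.float64(0.3612), np.float64(-0.266)), (np.float64(0.3491), np.float64(-0.2023))]
stand 1757.5 [(np.float32(394.0), np.float32(177.0)), (np.float32(396.6), np.float32(146.2)), (np.float32(465.8), np.float32(152.0)), (np.float32(463.3), np.float32(182.8))]
    [(np.float64(0.5232), np.float64(-0.274)), (np.float64(0.5974), np.float64(-0.283)), (np.float64(0.5837), np.float64(-0.4419)), (np.float64(0.5102), np.float64(-0.4309))]
```

View pics/c4.png

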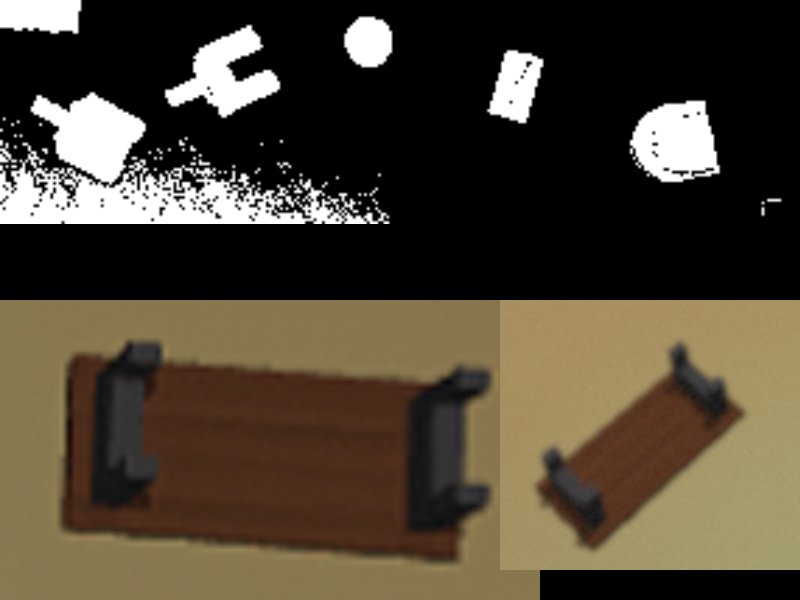

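c4 shows clean masks for the lower tray, half cast and full cast. The upper tray needs a tighter threshold. Stand plate corners are at c4 (72,355), (65,528) and (458,558), and in the side view at (743,412), (540,487) and (592,550).

```bash
python3 - <<'E'
from h import *
t=lambda x,y:(385+(x+.5)/6-.5,140+(y-300+.5)/6-.5)
s=lambda x,y:(165+(x-500+.5)/3-.5,290+(y-300+.5)/3-.5)
A=two(s(743,412),t(72,355));B=two(s(540,487),t(458,558));print('stand TL,BR',A,B,(A[0]+B[0])/2)
for p in((72,355),(65,528),(458,558)):print(onz('top',t(*p),.008))
# fork prong tops: (nearTL)
for n,p in(('Lfar',(142,350)),('Lnear',(138,468)),('Rfar',(470,378)),('Rnear',(470,495))):print(n,onz('top',t(*p),.05))
im=cv2.imread('pics/top0.png'); sc=cv2.imread('pics/scene0.png')
def con(im,roi,th):
    S=cv2.cvtColor(im,cv2.COLOR_BGR2HSV)[...,1]; x0,y0,x1,y1=roi;k=np.zeros(S.shape,np.uint8);k[y0:y1,x0:x1]=(S[y0:y1,x0:x1]<th)*255
    return max(cv2.findContours(k,cv2.RETR_EXTERNAL,cv2.CHAIN_APPROX_NONE)[0],key=cv2.contourArea)
def world(cam,c,z): return np.array([onz(cam,q[0].astype(float),z)[:2] for q in c],np.float32)
def show(nm,w):
    r=cv2.minAreaRect(w);print(nm,'ctr',np.round(r[0],4),'size',np.round(r[1],4),'ang',round(r[2],1))
for z in(.0,.015):show('dish top %g'%z,world('top',con(im,(60,125,185,205),60),z)); show('dish scene %g'%z,world('scene',con(sc,(325,150,412,210),80),z))
for nm,roi,th in(('upper',(140,215,197,255),50),('lower',(198,190,245,232),55)):
    c=con(im,roi,th);w=world('top',c,.016);print(nm,cv2.contourArea(c));show(nm,w)
    ctr=w.mean(0);far=w[np.linalg.norm(w-np.median(w,0),axis=1).argmax()];print(' med',np.median(w,0),'handle tip',far)
    # body: erode handle
    k=np.zeros(im.shape[:2],np.uint8);cv2.drawContours(k,[c],-1,255,-1)
    if nm=='upper' or 1:
        hull=cv2.convexHull(w)
        print(' poly',cv2.approxPolyDP(w[:,None],.008,True)[:,0].round(4).tolist())
for nm,roi in(('half',(305,195,345,235)),('full',(360,215,405,255))):
    w=world('top',con(im,roi,65),.03);show(nm,w);print(cv2.approxPolyDP(w[:,None],.006,True)[:,0].round(4).tolist())
S=cv2.cvtColor(sc,cv2.COLOR_BGR2HSV)[...,1]
for p in((370,180),(300,208),(198,265),(245,245),(280,300)):print(p,S[p[1],p[0]])
for nm,roi,b in(('half',(230,230,262,262),(0,0)),('full',(180,248,218,285),0)):
    w=con(sc,roi,95);print(nm,cv2.contourArea(w),cv2.approxPolyDP(w,2.5,True)[:,0].tolist())
E
```

```text
stand TL,BR (array([ 0.5913, -0.2837,  0.0064]), 0.0012) (array([ 0.5127, -0.4251,  0.0052]), 0.0045) [ 0.552  -0.3544  0.0058]
[ 0.5912 -0.2828  0.008 ]
[ 0.5218 -0.2772  0.008 ]
[ 0.5106 -0.4256  0.008 ]
Lfar [ 0.5791 -0.2957  0.05  ]
Lnear [ 0.5339 -0.2921  0.05  ]
Rfar [ 0.5686 -0.4149  0.05  ]
Rnear [ 0.5241 -0.4118  0.05  ]
dish top 0 ctr [0.5524 0.3606] size [0.2265 0.141 ] ang 86.7
dish scene 0 ctr [0.5506 0.3639] size [0.244  0.1549] ang 86.7
dish top 0.015 ctr [0.5481 0.3542] size [0.2227 0.1386] ang 86.6
dish scene 0.015 ctr [0.5577 0.3467] size [0.2398 0.1523] ang 86.7
upper 660.5
upper ctr [0.3947 0.2386] size [0.0884 0.0564] ang 62.0
 med [0.3981 0.2348] handle tip [0.3532 0.2111]
 poly [[0.4180000126361847, 0.2754000127315521], [0.4088999927043915, 0.2793000042438507], [0.3955000042915344, 0.25600001215934753], [0.3752000033855438, 0.25699999928474426], [0.3531999886035919, 0.2110999971628189], [0.39809998869895935, 0.18880000710487366], [0.4205999970436096, 0.2282000035047531], [0.4068000018596649, 0.2498999983072281]]
lower 520.5
lower ctr [0.4351 0.1305] size [0.059
[... 802 characters left out ...]
8, -0.12929999828338623]]
full ctr [ 0.3849 -0.2299] size [0.06   0.0643] ang 10.5
[[0.4174000024795532, -0.2565999925136566], [0.41499999165534973, -0.22789999842643738], [0.40149998664855957, -0.20550000667572021], [0.37940001487731934, -0.19820000231266022], [0.3598000109195709, -0.2150000035762787], [0.36239999532699585, -0.26499998569488525], [0.40630000829696655, -0.2583000063896179], [0.40849998593330383, -0.24740000069141388]]
(370, 180) 10
(300, 208) 88
(198, 265) 19
(245, 245) 39
(280, 300) 99
half 285.5 [[240, 234], [235, 239], [238, 249], [245, 257], [252, 255], [253, 244]]
full 568.5 [[195, 254], [187, 260], [184, 268], [187, 274], [204, 281], [211, 272], [212, 260], [206, 254]]
```

Emit:
arm_command(deltas=[[[1.97,2.42,0,0,0,3.43],[1.97,2.42,0,0,0,3.43],[1.97,2.42,0,0,0,3.43],[1.97,2.42,0,0,0,3.43],[1.97,2.42,0,0,0,3.43],[1.97,2.42,0,0,0,3.43],[1.97,2.42,0,0,0,3.43],[1.97,2.42,0,0,0,3.43],[1.97,2.42,0,0,0,3.43],[1.97,2.42,0,0,0,3.43],[1.97,2.42,0,0,0,3.43],[1.97,2.42,0,0,0,3.43]]], gripper=-0.14, squeeze=25)

```text
t: 1.1
tool_pos: [0.4026, -0.2847, 0.1883]
orientation: [-2.756, -1.507, 0.0]
force: [0.6, 0.2, -0.7]
opening: 0.0402
gripper_force: 0.0
```

Emit:
arm_command(deltas=[[[1.97,2.42,0,0,0,3.43],[1.97,2.42,0,0,0,3.43],[1.97,2.42,0,0,0,3.43],[1.97,2.42,0,0,0,3.43],[1.97,2.42,0,0,0,3.43],[1.97,2.42,0,0,0,3.43],[1.97,2.42,0,0,0,3.43],[1.97,2.42,0,0,0,3.43],[1.97,2.42,0,0,0,3.43],[1.97,2.42,0,0,0,3.43],[1.97,2.42,0,0,0,3.43],[0,0,0,0,0,0]]])

```text
t: 2.1
tool_pos: [0.6206, -0.0154, 0.1874]
orientation: [-2.114, -2.321, -0.002]
force: [-0.2, 0.2, 0.4]
opening: 0.0401
gripper_force: 0.0
```

Emit:
arm_command(deltas=[[[0.9,1.0,0,0,0,1.5],[0.9,1.0,0,0,0,1.5],[0,0,-2.5,0,0,0],[0,0,-2.5,0,0,0],[0,0,-2.0,0,0,0],[0,0,-1.5,0,0,0],[0,0,-0.5,0,0,0],[0,0,0,0,0,0],[0,0,0,0,0,0]]])

```text
t: 2.85
tool_pos: [0.6368, -0.0003, 0.099]
orientation: [-2.063, -2.369, 0.0]
force: [1.0, 0.3, 0.7]
opening: 0.04
gripper_force: 0.0
```

```bash
python3 - <<'E'
from h import *
a=snap('scene','a1')[195:305,270:400];b=snap('top','a2')[80:165,200:350]
r=lambda i,w:cv2.resize(i,(w,int(i.shape[0]*w/i.shape[1])),interpolation=cv2.INTER_CUBIC)
o=np.zeros((560,800,3),np.uint8);p=r(a,390);q=r(b,400);o[:p.shape[0],:390]=p;o[:q.shape[0],400:]=q;cv2.imwrite('pics/a3.png',o[:360])
E
```

```text
(no output)
```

View pics/a3.png

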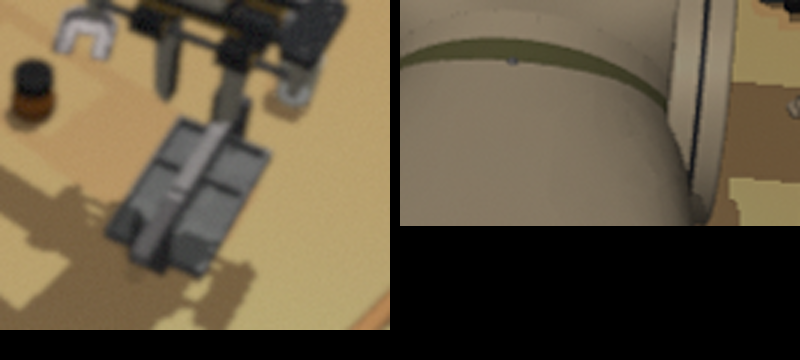

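The side view at 9 cm shows the fingers either side of the bar, and the top view is blocked by the arm. I'm correcting by a few mm, then going down.

Emit:
arm_command(deltas=[[[0.2,0.45,0,0,0,0.4],[0,0,-1.5,0,0,0],[0,0,-1.5,0,0,0],[0,0,-1.5,0,0,0],[0,0,-1.5,0,0,0],[0,0,-1.0,0,0,0],[0,0,-0.5,0,0,0],[0,0,0,0,0,0]]])

```text
t: 3.62
tool_pos: [0.6382, 0.0046, 0.0227]
orientation: [-2.053, -2.376, 0.001]
force: [0.1, -0.6, 0.2]
opening: 0.0401
gripper_force: 0.0
```

Emit:
arm_command(deltas=[[[0,0,0,0,0,0],[0,0,0,0,0,0],[0,0,0,0,0,0],[0,0,0,0,0,0],[0,0,0,0,0,0],[0,0,0,0,0,0]]], gripper=-1)

```text
t: 4.12
tool_pos: [0.639, 0.0044, 0.024]
orientation: [2.054, 2.376, 0.0]
force: [0.9, 0.0, -0.2]
opening: 0.0047
gripper_force: 0.0
```

```bash
python3 - <<'E'
from h import *
a=snap('scene','b1')[195:305,270:400]
print(monitor.read_state()['opening'],proj('scene',[.639,.0044,.043]))
cv2.imwrite('pics/b3.png',cv2.resize(a,None,fx=5,fy=5,interpolation=cv2.INTER_CUBIC))
E
```

```text
0.002059317391145683 [333.2 252.2]
```

View pics/b3.png

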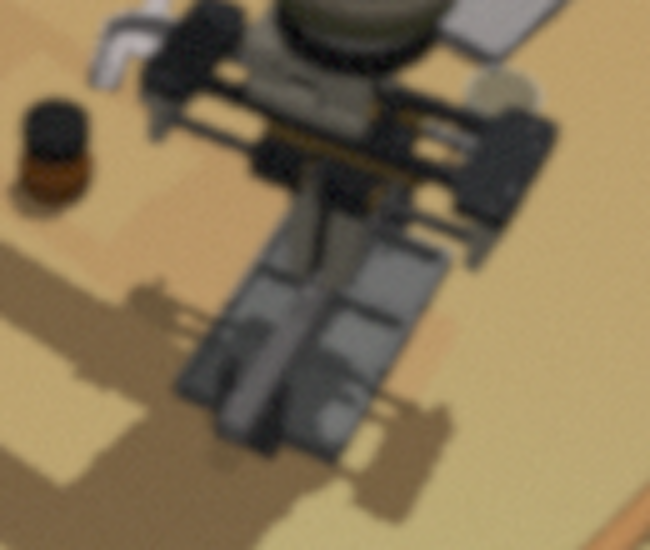

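```bash
python3 - <<'E'
from h import *
import numpy as np
P=lambda x,y,z:((proj('scene',[x,y,z])-[305,225]+.5)*12-.5).round()
for z in(.024,.034,.048,.06):print(z,P(.639,.0044,z),P(.656,.007,z),P(.622,.002,z))
print('bar ends',P(.6236,.107,.048),P(.653,-.0985,.048))
im=snap('scene','b4');cv2.imwrite('pics/b5.png',cv2.resize(im[225:275,305:365],None,fx=12,fy=12,interpolation=cv2.INTER_CUBIC))
print(monitor.read_state()['opening'],monitor.read_state()['tool_pos'],monitor.read_state()['force'])
E
```

```text
0.024 [337. 388.] [409. 418.] [265. 357.]
0.034 [340. 358.] [414. 390.] [268. 327.]
0.048 [346. 316.] [421. 348.] [274. 285.]
0.06 [351. 280.] [427. 312.] [279. 249.]
bar ends [538.  15.] [124. 655.]
0.0008293567088169014 [0.6388919  0.00442282 0.02381101] [ 0.32800069 -0.0193857  -0.27575321]
```

View pics/b5.png

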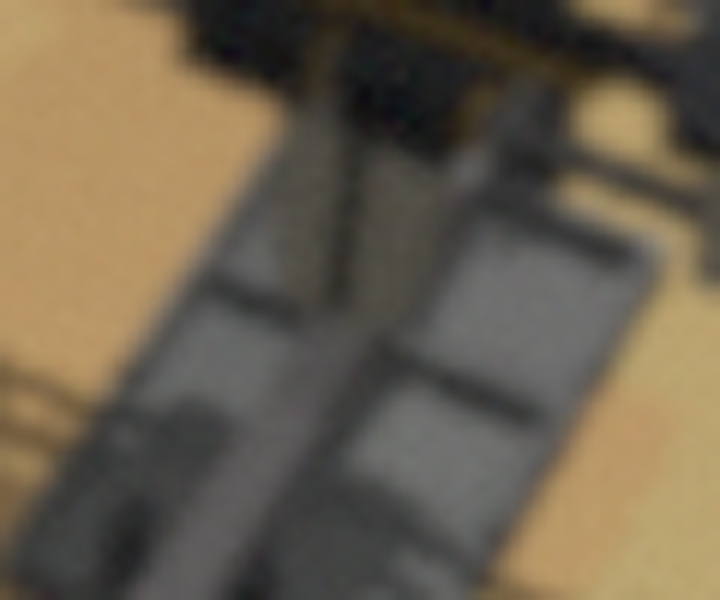

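```bash
python3 - <<'E'
from h import *
u=np.array([np.cos(.14),np.sin(.14)])
for z in(.099,.124,.13):
  for d in(-.037,-.02,.02,.037):
    p=np.r_[np.array([.6368,-.0003])+u*d,z]; print(z,d,((proj('scene',p)-[270,195])*3).round())
im=cv2.imread('pics/a1.png');cv2.imwrite('pics/b6.png',cv2.resize(im[200:260,305:375],None,fx=9,fy=9,interpolation=cv2.INTER_CUBIC))
for z in(.099,.124):
  for d in(-.037,-.02,.02,.037):
    p=np.r_[np.array([.6368,-.0003])+u*d,z]; print(z,d,((proj('scene',p)-[305,200])*9).round())
E
```

```text
0.099 -0.037 [150. 113.]
0.099 -0.02 [169. 121.]
0.099 0.02 [213. 139.]
0.099 0.037 [232. 147.]
0.124 -0.037 [152.  93.]
0.124 -0.02 [171. 100.]
0.124 0.02 [216. 119.]
0.124 0.037 [236. 127.]
0.13 -0.037 [153.  88.]
0.13 -0.02 [172.  95.]
0.13 0.02 [217. 114.]
0.13 0.037 [236. 122.]
0.099 -0.037 [136. 295.]
0.099 -0.02 [191. 318.]
0.099 0.02 [323. 373.]
0.099 0.037 [381. 397.]
0.124 -0.037 [142. 233.]
0.124 -0.02 [198. 256.]
0.124 0.02 [333. 311.]
0.124 0.037 [392. 335.]
```

View pics/b6.png

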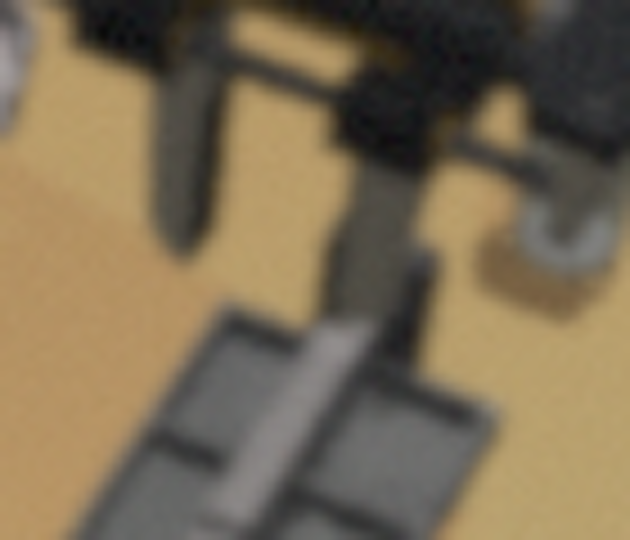

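Comparing the projected and seen fingertips, the real tips sit about 25 mm higher than the reported TCP. This agrees with the fingers closing just above the bar. I'll reopen and step down carefully while watching the force.

Emit:
arm_command(deltas=[[[0,0,0,0,0,0],[0,0,0,0,0,0],[0,0,0,0,0,0],[0,0,0,0,0,0],[0,0,0,0,0,0],[0,0,0,0,0,0]]], gripper=-0.14)

```text
t: 4.72
tool_pos: [0.6388, 0.0044, 0.0236]
orientation: [-2.054, -2.377, 0.0]
force: [0.7, 0.1, -0.7]
opening: 0.0364
gripper_force: 0.0
```

Emit:
arm_command(deltas=[[[0,0,-0.4,0,0,0],[0,0,-0.4,0,0,0],[0,0,-0.4,0,0,0],[0,0,-0.4,0,0,0],[0,0,0,0,0,0],[0,0,0,0,0,0]]])

```text
t: 5.22
tool_pos: [0.6383, 0.0045, 0.0069]
orientation: [-2.054, -2.376, 0.001]
force: [-0.1, -0.2, -0.4]
opening: 0.04
gripper_force: 0.0
```

```bash
python3 - <<'E'
from h import *
im=snap('scene','d1');cv2.imwrite('pics/d2.png',cv2.resize(im[215:285,300:370],None,fx=8,fy=8,interpolation=cv2.INTER_CUBIC))
s=monitor.read_state();print(s['tool_pos'],s['force'],s['opening'],s['q'])
u=np.array([np.cos(.145),np.sin(.145)])
for d in(-.037,-.02,.02,.037):print(d,[((proj('scene',np.r_[s['tool_pos'][:2]+u*d,z])-[300,215])*8).round() for z in(.008,.032)])
E
```

```text
[0.63861004 0.00446203 0.00734268] [-0.42993961 -0.38051867 -0.5052038 ] 0.04008009684317665 [-7.32621004e-02  3.80958481e-01  1.53646029e+00 -1.53021812e-05
  1.22472537e+00 -2.18480925e-01]
-0.037 [array([154., 321.]), array([159., 274.])]
-0.02 [array([201., 341.]), array([206., 294.])]
0.02 [array([311., 390.]), array([318., 342.])]
0.037 [array([359., 410.]), array([367., 364.])]
```

View pics/d2.png

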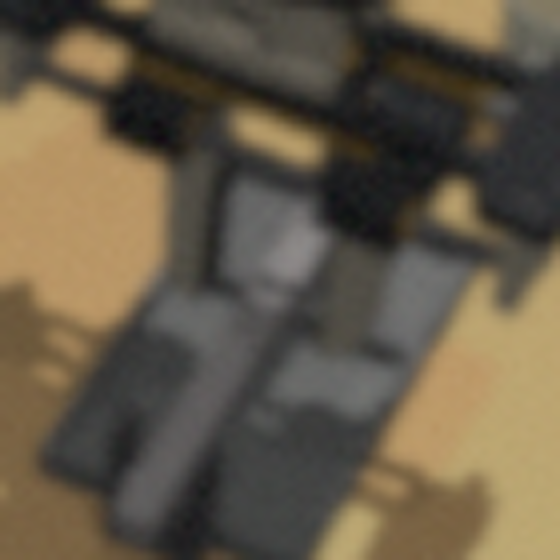

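Left tip is at (190,285) and right tip at (345,345) with the bar between them. That matches a true tip height of 32 mm against 7 mm reported, so the offset is +25 mm in z and about 0 in xy. Going 1 cm lower and closing.

Emit:
arm_command(deltas=[[[0,0,-0.4,0,0,0],[0,0,-0.4,0,0,0],[0,0,-0.2,0,0,0],[0,0,0,0,0,0]]])

```text
t: 5.6
tool_pos: [0.6382, 0.0045, -0.0033]
orientation: [-2.054, -2.376, 0.001]
force: [-0.3, -0.0, -0.7]
opening: 0.0399
gripper_force: 0.0
```

Emit:
arm_command(deltas=[[[0,0,0,0,0,0],[0,0,0,0,0,0],[0,0,0,0,0,0],[0,0,0,0,0,0],[0,0,0,0,0,0],[0,0,0,0,0,0]]], gripper=-1)

```text
t: 6.1
tool_pos: [0.639, 0.0044, -0.0021]
orientation: [2.054, 2.377, 0.0]
force: [-1.0, -0.4, 0.1]
opening: 0.0142
gripper_force: 25.0
```

Emit:
arm_command(deltas=[[[0,0,0.5,0,0,0],[0,0,1.0,0,0,0],[0,0,1.0,0,0,0],[0,0,1.0,0,0,0],[0,0,1.0,0,0,0],[0,0,1.0,0,0,0],[0,0,1.0,0,0,0],[0,0,1.0,0,0,0],[0,0,1.0,0,0,0],[0,0,0.5,0,0,0],[0,0,0,0,0,0],[0,0,0,0,0,0]]])

```text
t: 7.1
tool_pos: [0.639, 0.0044, 0.0879]
orientation: [2.054, 2.376, 0.0]
force: [0.1, 0.3, -1.4]
opening: 0.014
gripper_force: 25.0
```

Emit:
arm_command(deltas=[[[-0.3,-1.5,0,0,0,-0.5],[-0.75,-3.1,0,0,0,-1.1],[-0.75,-3.1,0,0,0,-1.1],[-0.75,-3.1,0,0,0,-1.1],[-0.75,-3.1,0,0,0,-1.1],[-0.75,-3.1,0,0,0,-1.1],[-0.75,-3.1,0,0,0,-1.1],[-0.75,-3.1,0,0,0,-1.1],[-0.75,-3.1,0,0,0,-1.1],[-0.75,-3.1,0,0,0,-1.1],[-0.75,-3.1,0,0,0,-1.1],[-0.9,-3.3,0,0,0,-1.5]]])

```text
t: 8.1
tool_pos: [0.5503, -0.355, 0.0865]
orientation: [-2.31, -2.126, 0.001]
force: [1.2, 0.4, -2.1]
opening: 0.0137
gripper_force: 25.0
```

Emit:
arm_command(deltas=[[[0,0,0,0,0,0],[0,0,0,0,0,0],[0,0,0,0,0,0]]])

```text
t: 8.35
tool_pos: [0.551, -0.3533, 0.0866]
orientation: [-2.31, -2.127, -0.0]
force: [0.6, 0.6, -0.9]
opening: 0.0138
gripper_force: 25.0
```

```bash
python3 - <<'E'
from h import *
a=snap('scene','e1');b=snap('top','e2')
o=np.zeros((420,800,3),np.uint8);o[:330,:390]=cv2.resize(a[280:390,150:280],(390,330));o[:330,400:]=cv2.resize(b[80:190,370:503],(400,330));cv2.imwrite('pics/e3.png',o[:330])
E
```

```text
(no output)
```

View pics/e3.png

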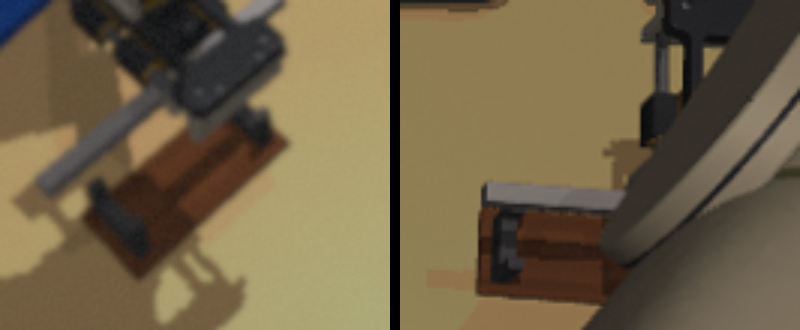

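The bar is parallel to the stand and above the forks in both views. Lowering it.

Emit:
arm_command(deltas=[[[0,0,-1.0,0,0,0],[0,0,-1.5,0,0,0],[0,0,-1.5,0,0,0],[0,0,-1.5,0,0,0],[0,0,-1.0,0,0,0],[0,0,-0.8,0,0,0],[0,0,-0.6,0,0,0],[0,0,-0.5,0,0,0],[0,0,-0.3,0,0,0],[0,0,-0.2,0,0,0],[0,0,-0.2,0,0,0],[0,0,0,0,0,0]]])

```text
t: 9.45
tool_pos: [0.5519, -0.3537, -0.0033]
orientation: [2.31, 2.129, 0.0]
force: [-0.6, 0.5, -2.0]
opening: 0.0135
gripper_force: 25.0
```

Emit:
arm_command(deltas=[[[0,0,-0.1,0,0,0],[0,0,0,0,0,0]]])

```text
t: 9.62
tool_pos: [0.552, -0.3538, -0.0041]
orientation: [2.31, 2.128, 0.0]
force: [0.4, -0.1, -0.9]
opening: 0.0139
gripper_force: 25.0
```

Emit:
arm_command(deltas=[[[0,0,-0.1,0,0,0],[0,0,0,0,0,0],[0,0,0,0,0,0]]])

```text
t: 9.87
tool_pos: [0.5519, -0.3536, -0.0053]
orientation: [2.31, 2.129, 0.0]
force: [-0.8, -1.3, -1.4]
opening: 0.0137
gripper_force: 25.0
```

Emit:
arm_command(deltas=[[[0,0,-0.1,0,0,0],[0,0,0,0,0,0],[0,0,0,0,0,0]]])

```text
t: 10.12
tool_pos: [0.552, -0.3537, -0.0061]
orientation: [2.31, 2.129, 0.0]
force: [0.6, 0.1, 0.4]
opening: 0.0139
gripper_force: 25.0
```

Emit:
arm_command(deltas=[[[0,0,0,0,0,0],[0,0,0,0,0,0],[0,0,0,0,0,0],[0,0,0,0,0,0],[0,0,1.0,0,0,0],[0,0,2.0,0,0,0],[0,0,2.5,0,0,0],[0,0,2.5,0,0,0],[0,0,2.5,0,0,0],[0,0,1.0,0,0,0]]], gripper=-0.14)

```text
t: 10.95
tool_pos: [0.5537, -0.355, 0.1141]
orientation: [2.306, 2.125, 0.002]
force: [0.4, -0.0, 0.5]
opening: 0.0399
gripper_force: 0.0
```

Emit:
arm_command(deltas=[[[-1.0,0.8,0,0,0,1.0],[-1.8,1.3,0,0,0,1.7],[-1.8,1.3,0,0,0,1.7],[-1.8,1.3,0,0,0,1.7],[-1.8,1.3,0,0,0,1.7],[-1.8,1.3,0,0,0,1.7],[-1.8,1.3,0,0,0,1.7],[-1.8,1.3,0,0,0,1.7],[-1.6,1.2,0,0,0,1.5],[-1.4,1.0,0,0,0,1.0],[0,0,0,0,0,0],[0,0,0,0,0,0]]], gripper=0.9)

```text
t: 11.95
tool_pos: [0.3858, -0.2325, 0.1087]
orientation: [2.004, 2.418, 0.0]
force: [0.6, 0.8, 0.6]
opening: 0.0884
gripper_force: 0.0
```

```bash
python3 - <<'E'
from h import *
a=snap('scene','f1');b=snap('top','f2')
o=np.zeros((420,800,3),np.uint8);o[:,:400]=cv2.resize(a[240:370,150:274],(400,420));o[:400,400:]=cv2.resize(b[130:260,350:480],(400,400));cv2.imwrite('pics/f3.png',o)
E
```

```text
(no output)
```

View pics/f3.png

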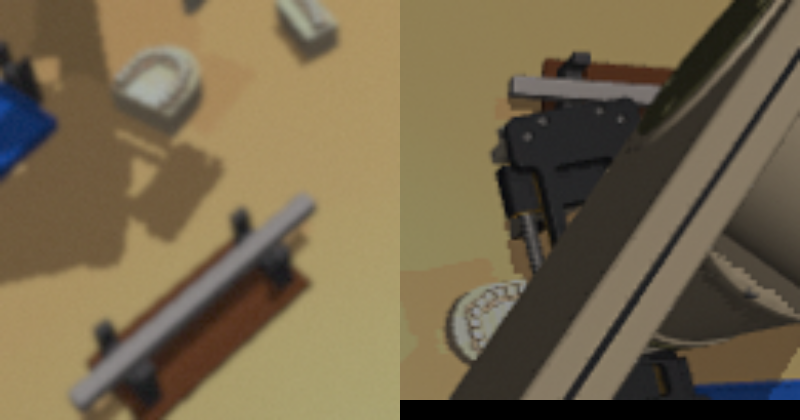

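The bar is parked in both forks: side view ends at (90,395) and (300,205), lying level. The cast still stands below the gripper. Descending onto the full cast.

Emit:
arm_command(deltas=[[[0.15,-0.8,0,0,0,0],[0,0,-2.0,0,0,0],[0,0,-2.5,0,0,0],[0,0,-2.5,0,0,0],[0,0,-2.0,0,0,0],[0,0,-1.5,0,0,0],[0,0,-1.0,0,0,0],[0,0,-0.5,0,0,0],[0,0,0,0,0,0],[0,0,0,0,0,0]]])

```text
t: 12.88
tool_pos: [0.3878, -0.2411, -0.0109]
orientation: [2.004, 2.419, -0.0]
force: [-0.4, -0.4, -0.2]
opening: 0.0883
gripper_force: 0.0
```

Emit:
arm_command(deltas=[[[0,0,0,0,0,0],[0,0,0,0,0,0],[0,0,0,0,0,0],[0,0,0,0,0,0],[0,0,0,0,0,0],[0,0,0,0,0,0]]], gripper=-1, squeeze=20)

```text
t: 13.38
tool_pos: [0.3875, -0.2408, -0.0109]
orientation: [2.004, 2.419, -0.0]
force: [-1.2, -1.1, 2.8]
opening: 0.0597
gripper_force: 20.0
```

Emit:
arm_command(deltas=[[[0,0,0.4,0,0,0],[0,0,0.8,0,0,0],[0,0,1.2,0,0,0],[0,0,1.5,0,0,0],[0,0,1.5,0,0,0],[0,0,1.5,0,0,0],[0,0,1.5,0,0,0],[0,0,1.0,0,0,0],[0,0,0.6,0,0,0],[0,0,0,0,0,0]]])

```text
t: 14.22
tool_pos: [0.3881, -0.2412, 0.0903]
orientation: [2.003, 2.417, 0.0]
force: [0.6, -0.2, -1.7]
opening: 0.0601
gripper_force: 20.0
```

```bash
cat >> h.py <<'E'
def con(im,roi,th):
    S=cv2.cvtColor(im,cv2.COLOR_BGR2HSV)[...,1]; x0,y0,x1,y1=roi;k=np.zeros(S.shape,np.uint8);k[y0:y1,x0:x1]=(S[y0:y1,x0:x1]<th)*255
    return max(cv2.findContours(k,cv2.RETR_EXTERNAL,cv2.CHAIN_APPROX_NONE)[0],key=cv2.contourArea)
def world(cam,c,z): return np.array([onz(cam,q[0].astype(float),z)[:2] for q in c],np.float32)
def show(nm,w):
    r=cv2.minAreaRect(w);print(nm,'ctr',np.round(r[0],4),'size',np.round(r[1],4),'ang',round(r[2],1))
E
python3 - <<'E'
from h import *
a=snap('scene','g1');o=cv2.imread('pics/scene0.png')
x0,y0,x1,y1=174,242,224,291
d=cv2.absdiff(a,o).max(2)[y0:y1,x0:x1]; print('changed px where cast stood',(d>40).sum())
p=proj('scene',[.386,-.2325,.12]);print(p,a[int(p[1]),int(p[0])], monitor.read_state()['opening'])
E
```

```text
changed px where cast stood 1283
[194.4 240.1] [111 127 132] 0.05977432387519692
```

Emit:
arm_command(deltas=[[[1.0,0.8,0,0,0,0],[2.0,1.7,0,0,0,-0.2],[2.5,2.1,0,0,0,-0.2],[2.5,2.1,0,0,0,-0.2],[2.5,2.1,0,0,0,-0.2],[2.5,2.1,0,0,0,-0.2],[2.5,2.1,0,0,0,-0.2],[2.5,2.1,0,0,0,-0.2],[2.5,2.1,0,0,0,-0.2],[2.4,2.1,0,0,0,-0.2],[1.7,1.6,0,0,0,-0.2],[0.8,0.7,0,0,0,0]]])

```text
t: 15.27
tool_pos: [0.642, -0.0219, 0.0867]
orientation: [-2.042, -2.384, 0.001]
force: [0.6, -0.3, -1.3]
opening: 0.0601
gripper_force: 20.0
```

Emit:
arm_command(deltas=[[[0,0,0,0,0,0],[0,0,0,0,0,0]]])

```text
t: 15.43
tool_pos: [0.6403, -0.0247, 0.0872]
orientation: [-2.044, -2.384, 0.003]
force: [0.3, 0.1, -1.3]
opening: 0.0596
gripper_force: 20.0
```

```bash
python3 - <<'E'
from h import *
a=snap('scene','g2')
s=monitor.read_state();print(s['tool_pos'],s['orientation'],s['opening'],s['force'])
o=np.zeros((480,800,3),np.uint8);o=cv2.resize(a[190:300,270:390],None,fx=5,fy=5,interpolation=cv2.INTER_CUBIC);cv2.imwrite('pics/g3.png',o)
H=cv2.cvtColor(a,cv2.COLOR_BGR2HSV)
# cast pixels: bright, low-sat, greenish-yellow
b=a.astype(int);m=(b[...,1]>95)&(H[...,1]<95)&(H[...,0]>20)&(H[...,0]<40);m[:190]=0;m[310:]=0;m[:,:290]=0;m[:,380:]=0
c=max(cv2.findContours(m.astype(np.uint8),0,1)[0],key=cv2.contourArea);print(cv2.contourArea(c),cv2.boundingRect(c),cv2.approxPolyDP(c,2.5,True)[:,0].tolist())
g=s['tool_pos'];org=np.array([.6411,-.0174]);zb=g[2]+.025-.014
A=np.radians(8.7);R=np.array([[np.cos(A),-np.sin(A)],[np.sin(A),np.cos(A)]])
for q in((-30,-30,0),(30,-30,0),(30,-30,30),(-30,-30,30),(30,0,30),(30,0,0),(0,30,30)):print(q,proj('scene',np.r_[org+R@(np.array(q[:2])/1e3),zb+q[2]/1e3]))
E
```

```text
[ 0.64004336 -0.02528784  0.08754851] [-2.04516965 -2.38274321  0.00258191] 0.05958866361960588 [ 0.1068523   0.00839978 -1.09621753]
61.0 (324, 231, 14, 11) [[324, 235], [337, 241], [334, 238], [337, 234], [332, 231], [327, 233], [332, 237]]
(-30, -30, 0) [314.7 246.7]
(30, -30, 0) [337.3 256.3]
(30, -30, 30) [338.6 248. ]
(-30, -30, 30) [315.5 238.5]
(30, 0, 30) [343.8 239.7]
(30, 0, 0) [342.4 248. ]
(0, 30, 30) [337.4 227.3]
```

Emit:
arm_command(deltas=[[[0.2,0,-0.5,0,0,0],[0,0,-1.2,0,0,0],[0,0,-1.5,0,0,0],[0,0,-1.5,0,0,0],[0,0,-1.2,0,0,0],[0,0,-1.0,0,0,0],[0,0,-0.8,0,0,0],[0,0,-0.6,0,0,0],[0,0,-0.4,0,0,0],[0,0,-0.2,0,0,0],[0,0,0,0,0,0],[0,0,0,0,0,0]]])

```text
t: 16.48
tool_pos: [0.6438, -0.0246, 0.0002]
orientation: [2.045, 2.383, 0.001]
force: [-0.5, 0.2, -2.9]
opening: 0.0603
gripper_force: 20.0
```

Emit:
arm_command(deltas=[[[0,0,-0.2,0,0,0],[0,0,-0.2,0,0,0],[0,0,0,0,0,0],[0,0,0,0,0,0]]])

```text
t: 16.82
tool_pos: [0.6432, -0.0245, -0.0044]
orientation: [-2.046, -2.384, 0.0]
force: [-0.2, -0.5, -2.4]
opening: 0.06
gripper_force: 20.0
```

Emit:
arm_command(deltas=[[[0,0,-0.1,0,0,0],[0,0,-0.1,0,0,0],[0,0,0,0,0,0],[0,0,0,0,0,0]]])

```text
t: 17.15
tool_pos: [0.6432, -0.0246, -0.0065]
orientation: [-2.046, -2.384, 0.0]
force: [-0.8, -0.0, -0.8]
opening: 0.0597
gripper_force: 20.0
```

Emit:
arm_command(deltas=[[[0,0,-0.1,0,0,0],[0,0,0,0,0,0],[0,0,0,0,0,0]]])

```text
t: 17.4
tool_pos: [0.6435, -0.0246, -0.0069]
orientation: [2.046, 2.384, 0.0]
force: [-2.8, 0.5, 3.1]
opening: 0.0594
gripper_force: 20.0
```

Emit:
arm_command(deltas=[[[0,0,0,0,0,0],[0,0,0,0,0,0],[0,0,0,0,0,0],[0,0,0.4,0,0,0],[0,0,1.0,0,0,0],[0,0,2.0,0,0,0],[0,0,2.5,0,0,0],[0,0,2.5,0,0,0],[0,0,2.0,0,0,0],[0,0,0.6,0,0,0]]], gripper=0.5)

```text
t: 18.23
tool_pos: [0.6461, -0.0249, 0.1084]
orientation: [2.042, 2.379, 0.006]
force: [0.3, -0.6, 1.2]
opening: 0.0696
gripper_force: 0.0
```

Emit:
arm_command(deltas=[[[-1.5,-0.6,0,0,0,-2.0],[-2.2,-0.9,0,0,0,-2.5],[-2.2,-0.9,0,0,0,-2.5],[-2.2,-0.9,0,0,0,-2.5],[-2.2,-0.9,0,0,0,-2.5],[-2.2,-0.9,0,0,0,-2.5],[-2.2,-0.9,0,0,0,-2.5],[-2.2,-0.9,0,0,0,-2.5],[-2.2,-0.8,0,0,0,-2.5],[-2.2,-0.7,0,0,0,-2.5],[-0.1,0,0,0,0,-0.8],[0,0,0,0,0,0]]], gripper=0.8)

```text
t: 19.23
tool_pos: [0.4287, -0.1088, 0.1025]
orientation: [2.52, 1.876, 0.0]
force: [0.6, -0.4, -0.1]
opening: 0.0836
gripper_force: 0.0
```

Emit:
arm_command(deltas=[[[0,0,0,0,0,0],[0,0,0,0,0,0]]])

```text
t: 19.4
tool_pos: [0.4301, -0.1084, 0.1028]
orientation: [2.517, 1.879, 0.001]
force: [0.4, 0.9, -0.2]
opening: 0.0838
gripper_force: 0.0
```

```bash
python3 - <<'E'
from h import *
a=snap('scene','i1');snap('top','i2')
s=monitor.read_state();print(s['tool_pos'],s['orientation'],s['opening'])
H=cv2.cvtColor(a,cv2.COLOR_BGR2HSV);print(H[240:275:5,310:350:4,1].tolist())
A=np.radians(8.7);R=np.array([[np.cos(A),-np.sin(A)],[np.sin(A),np.cos(A)]]);org=np.array([.6418,-.0168])
roi=(300,225,375,290)
b=a.astype(int);m=((b[...,1]>100)&(H[...,0]>18)&(H[...,0]<40)&(H[...,1]<80)).astype(np.uint8);k=np.zeros_like(m);k[225:290,300:375]=m[225:290,300:375]
c=max(cv2.findContours(k,0,1)[0],key=cv2.contourArea);print(cv2.contourArea(c),cv2.boundingRect(c),cv2.approxPolyDP(c,2,True)[:,0].tolist())
for q in((-30,-30,0),(30,-30,0),(30,-30,30),(-30,-30,30),(30,0,30),(30,0,0),(0,30,41),(-30,0,30)):print(q,proj('scene',np.r_[org+R@(np.array(q[:2])/1e3),.004+q[2]/1e3]))
E
```

```text
[ 0.42993593 -0.10830401  0.10263477] [-2.51733710e+00 -1.87936050e+00 -1.24068694e-04] 0.0840454077876959
[[106, 107, 107, 104, 34, 2, 3, 4, 5, 15], [102, 104, 106, 48, 7, 5, 5, 5, 2, 3], [105, 103, 68, 9, 20, 17, 4, 5, 5, 5], [104, 81, 12, 23, 51, 56, 33, 24, 9, 2], [95, 14, 23, 29, 9, 15, 35, 19, 21, 6], [11, 18, 38, 19, 15, 8, 28, 31, 5, 5], [5, 10, 56, 60, 25, 34, 42, 39, 2, 39]]
427.5 (313, 249, 31, 24) [[343, 261], [340, 252], [333, 249], [322, 251], [313, 266], [317, 264], [336, 272], [340, 267], [343, 270]]
(-30, -30, 0) [312.9 270.4]
(30, -30, 0) [334.  279.9]
(30, -30, 30) [335.2 272.7]
(-30, -30, 30) [313.6 263.2]
(30, 0, 30) [340.1 264.5]
(30, 0, 0) [338.9 271.8]
(0, 30, 41) [334.5 249.4]
(-30, 0, 30) [318.7 255.4]
```

The full cast outline matches the predicted seated pose within a pixel or so. Now the half cast.

Emit:
arm_command(deltas=[[[0,0,-1.5,0,0,0],[0,0,-2.5,0,0,0],[0,0,-2.5,0,0,0],[0,0,-2.0,0,0,0],[0,0,-1.5,0,0,0],[0,0,-0.9,0,0,0],[0,0,-0.45,0,0,0],[0,0,0,0,0,0],[0,0,0,0,0,0]]])

```text
t: 20.25
tool_pos: [0.4299, -0.1087, -0.0103]
orientation: [2.518, 1.878, 0.001]
force: [-0.3, 0.7, 1.3]
opening: 0.084
gripper_force: 0.0
```

Emit:
arm_command(deltas=[[[0,0,0,0,0,0],[0,0,0,0,0,0],[0,0,0,0,0,0],[0,0,0,0,0,0],[0,0,0,0,0,0],[0,0,0,0,0,0]]], gripper=-1, squeeze=15)

```text
t: 20.75
tool_pos: [0.4296, -0.1087, -0.0105]
orientation: [2.518, 1.878, 0.0]
force: [0.3, 1.6, 2.6]
opening: 0.0541
gripper_force: 15.0
```

Emit:
arm_command(deltas=[[[0,0,0.4,0,0,0],[0,0,0.8,0,0,0],[0,0,1.2,0,0,0],[0,0,1.5,0,0,0],[0,0,1.5,0,0,0],[0,0,1.5,0,0,0],[0,0,1.5,0,0,0],[0,0,1.0,0,0,0],[0,0,0.6,0,0,0],[0,0,0,0,0,0]]])

```text
t: 21.58
tool_pos: [0.4303, -0.1089, 0.0908]
orientation: [2.517, 1.877, 0.002]
force: [-0.3, 0.8, -0.6]
opening: 0.0541
gripper_force: 15.0
```

Emit:
arm_command(deltas=[[[0.8,0.7,0,0,0,1.0],[1.6,1.3,0,0,0,2.1],[2.0,1.65,0,0,0,2.6],[2.0,1.65,0,0,0,2.6],[2.0,1.65,0,0,0,2.6],[2.0,1.65,0,0,0,2.6],[2.0,1.65,0,0,0,2.6],[2.0,1.65,0,0,0,2.6],[2.0,1.65,0,0,0,2.6],[1.8,1.5,0,0,0,2.2],[1.1,0.9,0,0,0,1.2],[0.7,0.6,0,0,0,0.6]]])

```text
t: 22.58
tool_pos: [0.6296, 0.059, 0.087]
orientation: [-2.041, -2.386, 0.002]
force: [-0.6, 0.4, -1.1]
opening: 0.0537
gripper_force: 15.0
```

Emit:
arm_command(deltas=[[[0,0,0,0,0,0],[0,0,0,0,0,0],[0,0,0,0,0,0]]])

```text
t: 22.83
tool_pos: [0.6284, 0.0565, 0.0884]
orientation: [-2.046, -2.383, 0.002]
force: [0.1, -0.4, -0.7]
opening: 0.0539
gripper_force: 15.0
```

Emit:
arm_command(deltas=[[[0.1,0,-0.5,0,0,0],[0,0,-1.2,0,0,0],[0,0,-1.5,0,0,0],[0,0,-1.5,0,0,0],[0,0,-1.2,0,0,0],[0,0,-1.0,0,0,0],[0,0,-0.8,0,0,0],[0,0,-0.6,0,0,0],[0,0,-0.4,0,0,0],[0,0,-0.3,0,0,0],[0,0,-0.2,0,0,0],[0,0,0,0,0,0]]])

```text
t: 23.83
tool_pos: [0.6304, 0.0569, -0.0029]
orientation: [2.046, 2.384, 0.0]
force: [0.0, -0.2, -1.2]
opening: 0.0537
gripper_force: 15.0
```

Emit:
arm_command(deltas=[[[0,0,-0.1,0,0,0],[0,0,0,0,0,0],[0,0,0,0,0,0]]])

```text
t: 24.08
tool_pos: [0.6307, 0.057, -0.0034]
orientation: [2.046, 2.384, 0.001]
force: [0.1, 0.4, 0.0]
opening: 0.0537
gripper_force: 15.0
```

Emit:
arm_command(deltas=[[[0,0,-0.1,0,0,0],[0,0,0,0,0,0],[0,0,0,0,0,0]]])

```text
t: 24.33
tool_pos: [0.6303, 0.0569, -0.0049]
orientation: [2.046, 2.384, -0.0]
force: [-0.5, 0.3, -0.8]
opening: 0.0536
gripper_force: 15.0
```

Emit:
arm_command(deltas=[[[0,0,-0.1,0,0,0],[0,0,0,0,0,0],[0,0,0,0,0,0]]])

```text
t: 24.58
tool_pos: [0.6302, 0.057, -0.006]
orientation: [-2.046, -2.384, 0.0]
force: [-0.9, 0.1, -0.8]
opening: 0.0538
gripper_force: 15.0
```

Emit:
arm_command(deltas=[[[0,0,-0.1,0,0,0],[0,0,0,0,0,0],[0,0,0,0,0,0]]])

```text
t: 24.83
tool_pos: [0.6305, 0.0569, -0.0064]
orientation: [2.046, 2.384, 0.0]
force: [-1.2, 0.4, 3.4]
opening: 0.054
gripper_force: 15.0
```

Emit:
arm_command(deltas=[[[0,0,0,0,0,0],[0,0,0,0,0,0],[0,0,0,0,0,0],[0,0,0.4,0,0,0],[0,0,1.0,0,0,0],[0,0,2.0,0,0,0],[0,0,2.5,0,0,0],[0,0,2.5,0,0,0],[0,0,2.0,0,0,0],[0,0,0.6,0,0,0]]], gripper=0.42)

```text
t: 25.67
tool_pos: [0.6331, 0.057, 0.1088]
orientation: [2.043, 2.38, 0.007]
force: [1.3, 0.1, 1.1]
opening: 0.0659
gripper_force: 0.0
```

Emit:
arm_command(deltas=[[[-1.2,0.4,0,0,0,1.2],[-2.0,0.7,0,0,0,1.8],[-2.0,0.7,0,0,0,1.8],[-2.0,0.7,0,0,0,1.8],[-2.0,0.7,0,0,0,1.8],[-2.0,0.7,0,0,0,1.8],[-2.0,0.7,0,0,0,1.8],[-2.0,0.7,0,0,0,1.8],[-2.0,0.7,0,0,0,1.8],[-1.9,0.5,0,0,0,1.7],[0,0,0,0,0,0],[0,0,0,0,0,0]]], gripper=0.75)

```text
t: 26.67
tool_pos: [0.4388, 0.1221, 0.103]
orientation: [1.663, 2.665, 0.0]
force: [0.2, -0.3, -0.0]
opening: 0.0812
gripper_force: 0.0
```

```bash
python3 - <<'E'
from h import *
a=snap('scene','j1')
s=monitor.read_state();print(s['tool_pos'],s['orientation'],s['opening'])
H=cv2.cvtColor(a,cv2.COLOR_BGR2HSV);b=a.astype(int);m=((b[...,1]>100)&(H[...,0]>18)&(H[...,0]<40)&(H[...,1]<80)).astype(np.uint8);k=np.zeros_like(m);k[215:262,325:375]=m[215:262,325:375]
for c in cv2.findContours(k,0,1)[0]:
  if cv2.contourArea(c)>30: print(cv2.contourArea(c),cv2.boundingRect(c),cv2.approxPolyDP(c,2,True)[:,0].tolist())
A=np.radians(8.7);R=np.array([[np.cos(A),-np.sin(A)],[np.sin(A),np.cos(A)]]);org=np.array([.6303,.057])
for q in((-27,-15,0),(27,-15,0),(27,-15,30),(-27,-15,30),(27,15,30),(-27,15,30)):print(q,proj('scene',np.r_[org+R@(np.array(q[:2])/1e3),.004+q[2]/1e3]))
S=H[...,1]
k=con(a,(280,185,315,218),85);print('lower tray scene',cv2.contourArea(k),cv2.boundingRect(k)); o=con(cv2.imread('pics/scene0.png'),(280,185,315,218),85);print(cv2.contourArea(o),cv2.boundingRect(o))
E
```

```text
[0.43961022 0.12196129 0.1032509 ] [1.66408997e+00 2.66377342e+00 6.75380545e-04] 0.0814687742401302
138.0 (325, 250, 18, 12) [[325, 251], [325, 258], [342, 261], [339, 253], [333, 250]]
180.0 (329, 234, 27, 15) [[329, 240], [345, 248], [355, 243], [339, 234], [333, 234], [334, 237]]
61.5 (363, 222, 12, 9) [[364, 222], [363, 227], [371, 230], [374, 223], [373, 225]]
(-27, -15, 0) [328.5 248.2]
(27, -15, 0) [346.9 255.8]
(27, -15, 30) [348.2 248.6]
(-27, -15, 30) [329.5 240.9]
(27, 15, 30) [352.7 241.2]
(-27, 15, 30) [334.1 233.7]
lower tray scene 278.0 (288, 191, 21, 24)
283.5 (288, 191, 22, 24)
```

Half cast is seated, with its top-face corners within about 2 px of prediction. Now the lower tray.

Emit:
arm_command(deltas=[[[0,0,-1.5,0,0,0],[0,0,-2.5,0,0,0],[0,0,-2.5,0,0,0],[0,0,-2.0,0,0,0],[0,0,-1.5,0,0,0],[0,0,-1.2,0,0,0],[0,0,-0.7,0,0,0],[0,0,-0.4,0,0,0],[0,0,0,0,0,0],[0,0,0,0,0,0]]])

```text
t: 27.55
tool_pos: [0.44, 0.1219, -0.0194]
orientation: [1.665, 2.664, 0.0]
force: [-1.0, -0.6, 0.6]
opening: 0.0814
gripper_force: 0.0
```

Emit:
arm_command(deltas=[[[0,0,0,0,0,0],[0,0,0,0,0,0],[0,0,0,0,0,0],[0,0,0,0,0,0],[0,0,0,0,0,0],[0,0,0,0,0,0]]], gripper=-1, squeeze=10)

```text
t: 28.05
tool_pos: [0.4397, 0.122, -0.0194]
orientation: [1.664, 2.664, 0.001]
force: [-0.9, 0.1, 3.1]
opening: 0.0557
gripper_force: 10.0
```

Emit:
arm_command(deltas=[[[0,0,0.4,0,0,0],[0,0,0.8,0,0,0],[0,0,1.2,0,0,0],[0,0,1.5,0,0,0],[0,0,1.5,0,0,0],[0,0,1.5,0,0,0],[0,0,1.2,0,0,0],[0,0,0.6,0,0,0],[0,0,0,0,0,0]]])

```text
t: 28.8
tool_pos: [0.4407, 0.1221, 0.0692]
orientation: [1.663, 2.662, 0.003]
force: [-0.2, 0.2, -1.0]
opening: 0.0562
gripper_force: 10.0
```

Emit:
arm_command(deltas=[[[0.5,0.8,0,0,0,-1.4],[1.0,1.6,0,0,0,-2.8],[1.0,1.6,0,0,0,-2.8],[1.0,1.6,0,0,0,-2.8],[1.0,1.6,0,0,0,-2.8],[1.0,1.6,0,0,0,-2.8],[1.0,1.6,0,0,0,-2.8],[1.0,1.6,0,0,0,-2.8],[1.0,1.6,0,0,0,-2.8],[1.0,1.6,0,0,0,-2.8],[1.1,1.75,0,0,0,-2.8],[0,0,0,0,0,0]]])

```text
t: 29.8
tool_pos: [0.5459, 0.2937, 0.066]
orientation: [-2.287, -2.153, -0.0]
force: [1.4, 0.9, -1.0]
opening: 0.0557
gripper_force: 10.0
```

Emit:
arm_command(deltas=[[[0,0,0,0,0,0],[0,0,0,0,0,0]]])

```text
t: 29.97
tool_pos: [0.5444, 0.2908, 0.066]
orientation: [-2.284, -2.156, 0.003]
force: [-0.5, -1.0, -0.5]
opening: 0.0559
gripper_force: 10.0
```

Emit:
arm_command(deltas=[[[0.1,0.05,-0.8,0,0,0],[0,0,-1.5,0,0,0],[0,0,-1.8,0,0,0],[0,0,-1.5,0,0,0],[0,0,-1.0,0,0,0],[0,0,-0.6,0,0,0],[0,0,-0.4,0,0,0],[0,0,-0.2,0,0,0],[0,0,-0.2,0,0,0],[0,0,0,0,0,0],[0,0,0,0,0,0]]])

```text
t: 30.88
tool_pos: [0.5468, 0.2922, -0.0122]
orientation: [2.286, 2.155, 0.002]
force: [-0.0, 0.2, -0.9]
opening: 0.056
gripper_force: 10.0
```

Emit:
arm_command(deltas=[[[0,0,-0.1,0,0,0],[0,0,0,0,0,0],[0,0,0,0,0,0]]])

```text
t: 31.13
tool_pos: [0.5465, 0.292, -0.0136]
orientation: [2.286, 2.155, 0.001]
force: [-0.8, -0.2, 0.2]
opening: 0.0559
gripper_force: 10.0
```

Emit:
arm_command(deltas=[[[0,0,-0.1,0,0,0],[0,0,0,0,0,0],[0,0,0,0,0,0]]])

```text
t: 31.38
tool_pos: [0.5462, 0.2919, -0.015]
orientation: [-2.286, -2.155, 0.0]
force: [0.4, -1.2, 0.1]
opening: 0.056
gripper_force: 10.0
```

Emit:
arm_command(deltas=[[[0,0,-0.1,0,0,0],[0,0,0,0,0,0],[0,0,0,0,0,0]]])

```text
t: 31.63
tool_pos: [0.5462, 0.2919, -0.016]
orientation: [-2.286, -2.155, 0.0]
force: [-0.3, 0.3, -0.0]
opening: 0.0558
gripper_force: 10.0
```

Emit:
arm_command(deltas=[[[0,0,-0.05,0,0,0],[0,0,0,0,0,0],[0,0,0,0,0,0]]])

```text
t: 31.88
tool_pos: [0.5464, 0.292, -0.0163]
orientation: [2.286, 2.155, 0.0]
force: [-0.4, 0.1, -0.4]
opening: 0.0561
gripper_force: 10.0
```

Emit:
arm_command(deltas=[[[0,0,0,0,0,0],[0,0,0,0,0,0],[0,0,0,0,0,0],[0,0,0.4,0,0,0],[0,0,1.0,0,0,0],[0,0,2.0,0,0,0],[0,0,2.5,0,0,0],[0,0,2.5,0,0,0],[0,0,1.6,0,0,0]]], gripper=0.46)

```text
t: 32.63
tool_pos: [0.5477, 0.2925, 0.0878]
orientation: [2.285, 2.154, 0.006]
force: [0.6, -0.5, 0.3]
opening: 0.0677
gripper_force: 0.0
```

Emit:
arm_command(deltas=[[[-1.0,-0.4,0,0,0,-1.6],[-1.6,-0.65,0,0,0,-2.4],[-1.6,-0.65,0,0,0,-2.4],[-1.6,-0.65,0,0,0,-2.4],[-1.6,-0.65,0,0,0,-2.4],[-1.6,-0.65,0,0,0,-2.4],[-1.6,-0.65,0,0,0,-2.4],[-1.6,-0.65,0,0,0,-2.4],[-1.6,-0.65,0,0,0,-2.4],[-1.9,-0.7,0,0,0,-2.9],[0,0,0,0,0,0],[0,0,0,0,0,0]]], gripper=0.75)

```text
t: 33.63
tool_pos: [0.3895, 0.2291, 0.0847]
orientation: [2.679, 1.641, 0.003]
force: [0.1, 0.2, 0.7]
opening: 0.0813
gripper_force: 0.0
```

```bash
python3 - <<'E'
from h import *
a=snap('scene','k1');o=cv2.imread('pics/scene0.png')
s=monitor.read_state();print(s['tool_pos'],s['orientation'],s['opening'])
for r in((288,168,325,192),):
  for i in(o,a):
    k=con(i,r,75);print(cv2.contourArea(k),cv2.boundingRect(k))
E
```

```text
[0.39021969 0.22934204 0.08477117] [2.67849517 1.64114227 0.00372243] 0.08128515555262217
265.5 (295, 172, 27, 17)
258.0 (294, 172, 28, 17)
```

Emit:
arm_command(deltas=[[[0,0,-1.2,0,0,0],[0,0,-2.2,0,0,0],[0,0,-2.2,0,0,0],[0,0,-1.8,0,0,0],[0,0,-1.4,0,0,0],[0,0,-1.0,0,0,0],[0,0,-0.6,0,0,0],[0,0,0,0,0,0],[0,0,0,0,0,0]]])

```text
t: 34.43
tool_pos: [0.3896, 0.229, -0.0203]
orientation: [-2.68, -1.64, 0.0]
force: [-0.0, 0.4, -0.2]
opening: 0.0813
gripper_force: 0.0
```

Emit:
arm_command(deltas=[[[0,0,0,0,0,0],[0,0,0,0,0,0],[0,0,0,0,0,0],[0,0,0,0,0,0],[0,0,0,0,0,0],[0,0,0,0,0,0]]], gripper=-1, squeeze=10)

```text
t: 34.93
tool_pos: [0.3898, 0.2291, -0.0198]
orientation: [2.68, 1.64, 0.002]
force: [-0.3, 0.5, 4.0]
opening: 0.0558
gripper_force: 10.0
```

Emit:
arm_command(deltas=[[[0,0,0.4,0,0,0],[0,0,0.8,0,0,0],[0,0,1.2,0,0,0],[0,0,1.5,0,0,0],[0,0,1.5,0,0,0],[0,0,1.5,0,0,0],[0,0,1.2,0,0,0],[0,0,0.6,0,0,0],[0,0,0,0,0,0]]])

```text
t: 35.68
tool_pos: [0.3906, 0.2295, 0.0687]
orientation: [2.679, 1.639, 0.005]
force: [0.8, 0.3, -0.3]
opening: 0.0555
gripper_force: 10.0
```

Emit:
arm_command(deltas=[[[0.8,0.8,0,0,0,1.1],[1.5,1.5,0,0,0,2.2],[1.55,1.55,0,0,0,2.3],[1.55,1.55,0,0,0,2.3],[1.55,1.55,0,0,0,2.3],[1.55,1.55,0,0,0,2.3],[1.55,1.55,0,0,0,2.3],[1.55,1.55,0,0,0,2.3],[1.55,1.55,0,0,0,2.3],[1.5,1.5,0,0,0,2.2],[1.0,1.0,0,0,0,1.3],[0.5,0.6,0,0,0,0.7]]])

```text
t: 36.68
tool_pos: [0.5511, 0.392, 0.0651]
orientation: [-2.286, -2.154, 0.002]
force: [-0.4, -0.2, 0.3]
opening: 0.0562
gripper_force: 10.0
```

Emit:
arm_command(deltas=[[[0,0,0,0,0,0],[0,0,0,0,0,0],[0,0,0,0,0,0]]])

```text
t: 36.93
tool_pos: [0.55, 0.3907, 0.066]
orientation: [-2.288, -2.152, 0.002]
force: [-0.4, -0.6, -1.0]
opening: 0.0562
gripper_force: 10.0
```

Target z is -0.0168, which is 8.3 cm down.

Emit:
arm_command(deltas=[[[0.1,0,-0.8,0,0,0],[0,0,-1.5,0,0,0],[0,0,-1.8,0,0,0],[0,0,-1.5,0,0,0],[0,0,-1.0,0,0,0],[0,0,-0.6,0,0,0],[0,0,-0.4,0,0,0],[0,0,-0.2,0,0,0],[0,0,-0.2,0,0,0],[0,0,0,0,0,0],[0,0,0,0,0,0]]])

```text
t: 37.85
tool_pos: [0.5523, 0.3918, -0.0126]
orientation: [2.288, 2.153, 0.002]
force: [0.8, 0.7, -0.3]
opening: 0.056
gripper_force: 10.0
```

Emit:
arm_command(deltas=[[[0,0,-0.1,0,0,0],[0,0,-0.1,0,0,0],[0,0,0,0,0,0],[0,0,0,0,0,0]]])

```text
t: 38.18
tool_pos: [0.5518, 0.3914, -0.0153]
orientation: [2.288, 2.153, 0.0]
force: [-0.4, -0.3, -0.6]
opening: 0.0559
gripper_force: 10.0
```

Emit:
arm_command(deltas=[[[0,0,-0.1,0,0,0],[0,0,0,0,0,0],[0,0,0,0,0,0]]])

```text
t: 38.43
tool_pos: [0.5517, 0.3914, -0.0165]
orientation: [-2.288, -2.153, 0.0]
force: [-0.2, -0.1, 0.3]
opening: 0.0562
gripper_force: 10.0
```

Release, rise, then back off out of both views for a final check.

Emit:
arm_command(deltas=[[[0,0,0,0,0,0],[0,0,0,0,0,0],[0,0,0,0,0,0],[0,0,0.4,0,0,0],[0,0,1.0,0,0,0],[0,0,2.0,0,0,0],[0,0,3.0,0,0,0],[0,0,3.0,0,0,0],[0,0,3.0,0,0,0],[0,0,3.0,0,0,0],[0,0,3.0,0,0,0],[0,0,2.0,0,0,0]]], gripper=0.46)

```text
t: 39.43
tool_pos: [0.5529, 0.3921, 0.193]
orientation: [2.287, 2.152, 0.008]
force: [-0.4, -0.2, 0.4]
opening: 0.0677
gripper_force: 0.0
```

Emit:
arm_command(deltas=[[[-2.5,0.5,0,0,0,0],[-3.5,0.5,0,0,0,0],[-3.5,0.5,0,0,0,0],[-3.5,0.5,0,0,0,0],[-3.5,0.5,0,0,0,0],[-3.5,0.5,0,0,0,0],[-3.5,0.5,0,0,0,0],[-3.5,0.5,0,0,0,0],[-3.5,0.5,0,0,0,0],[-3.5,0.5,0,0,0,0],[0,0,0,0,0,0],[0,0,0,0,0,0]]])

```text
t: 40.43
tool_pos: [0.2105, 0.4421, 0.189]
orientation: [-2.284, -2.156, -0.003]
force: [-0.7, 0.4, 0.4]
opening: 0.0678
gripper_force: 0.0
```

```bash
python3 - <<'E'
from h import *
a=snap('scene','z1');b=snap('top','z2')
r=lambda i,w,h:cv2.resize(i,(w,h),interpolation=cv2.INTER_CUBIC)
o=np.zeros((600,800,3),np.uint8)
o[:290]=r(b[95:250,60:487],800,290); o[300:600,:560]=r(a[150:300,170:450],560,300); o[300:500,565:]=r(a[295:380,165:265],235,200)
cv2.imwrite('pics/z3.png',o);print(monitor.read_state()['tool_pos'])
t0=cv2.imread('pics/top0.png');s0=cv2.imread('pics/scene0.png')
for n,x,y,i0,i1 in(('jar top',(256),(186),t0,b),('beaker top',185,107,t0,b),('jar sc',268,208,s0,a),('beaker sc',357,203,s0,a)):
    T=i0[y:y+30,x:x+30];res=cv2.matchTemplate(i1[y-8:y+38,x-8:x+38],T,cv2.TM_CCOEFF_NORMED);m=cv2.minMaxLoc(res);print(n,m[1],np.array(m[3])-8)
E
```

```text
[0.21240228 0.44165084 0.18853223]
jar top 0.9996644854545593 [0 0]
beaker top 0.9990038871765137 [0 0]
jar sc 0.9897614121437073 [0 0]
beaker sc 0.9968133568763733 [0 0]
```

View pics/z3.png

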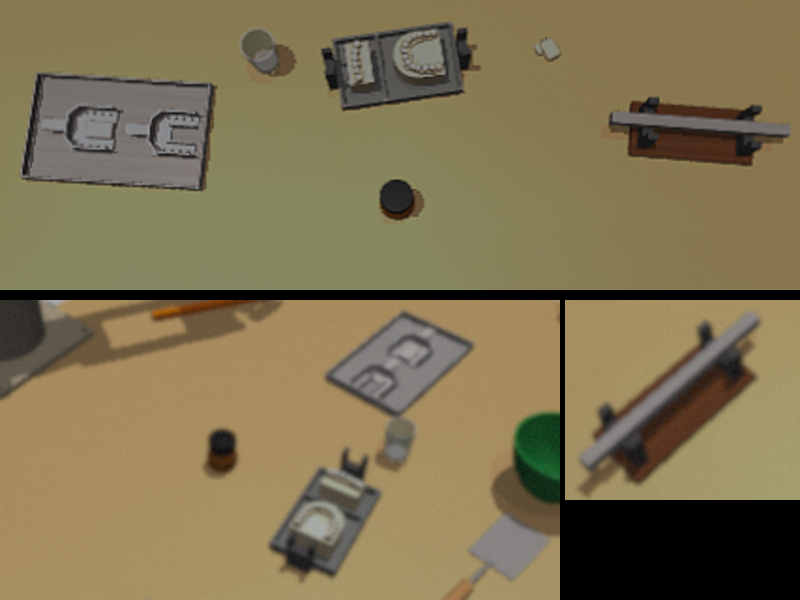

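The final view shows both casts upright in their bays and both trays flat in the dish. The bar lies in the forks, with its top-view ends at (613,118) and (788,130), and the jar and beaker haven't moved. One numeric check of the bar, then I hand in.

```bash
python3 - <<'E'
from h import *
t=lambda x,y:(60+(x+.5)*427/800-.5,95+(y+.5)*155/290-.5)
s=lambda x,y:(165+(x-565+.5)*100/235-.5,295+(y-300+.5)*85/200-.5)
L=two(s(757,319),t(613,118));R=two(s(587,460),t(788,130));c=(L[0]+R[0])/2
A=np.radians(-4.6);d=c[:2]-[.552,-.354];print(L,R,'in stand x,y',d@[np.cos(A),np.sin(A)],d@[-np.sin(A),np.cos(A)],'top z',c[2])
if abs(c[2]-.044)<.006 and abs(d).max()<.012: print(ticket.close_job())
E
```

```text
(array([ 0.5616, -0.2497,  0.037 ]), 0.0046) (array([ 0.5447, -0.4536,  0.0428]), 0.0022) in stand x,y 0.0009578282380518532 0.0024346591273503304 top z 0.0399
the job is handed in; nothing more can be done
None
```

I parked the bar in the stand, put both casts in their bays and both trays in the dish, left the jar and beaker unmoved, and handed the job in at about 40 s; no verdict came back.

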